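# Catch the ornament case lid and lower it shut

## Robot

A 6-joint arm with a two-finger parallel gripper is mounted at the origin on the work surface. World frame = base frame: x ahead of the robot, y to its left, z up, the work surface at z = 0. Lengths are in m, angles in rad, forces in N, time in s.
With the tool pointing down it reaches from about 0.35 to 0.725 m from the base axis. Payload 4.3 kg.
Tool frame: the origin (TCP) lies midway between the tips of the shut fingers; the grasp point (between the pads) lies 19 mm behind it; z points along the fingers, y is the line along which they close (so a half turn about z gives the same grasp; the last joint's range is limited). The gripper opens to 85 mm and grips with 20 to 120 N. Pads are 22 mm wide; open, the fingers measure 114 mm over their backs; the gripper's body (76 mm by 85 mm) begins 54 mm behind the grasp point. The pads swing forward as they close: fully open they stand 13 mm farther back than shut.
Start: joints at [-1.412, 0.377, 0.081, 1.274, 0, 1.46], TCP at [0.153, -0.554, 0.231] pointing down, gripper open.
Joint ranges: [-2.72, 2.72], [-0.84, 1.66], [-1.02, 1.22], [-1.77, 2.12], [-1.37, 1.28], [-3.14, 3.14]. Speed limits (rad/s): [2.57, 2.57, 3.14, 3.14, 3.14, 3.14].

## Interface

Orientations are given as a rotation vector (axis times angle).
In Python, from plant import ctrl gives the robot as it stands.
- The arm moves only by the tool servo_tool, never from a script. Its argument "steps" is a list of rows, each an object of numbers: "x", "y", "z": the shift along the tool's x, y, z in m; "twist": the turn about the tool's z in degrees. A call has 1 to 12 rows; each row is the pose to reach, as a shift and turn from the pose commanded when the call began, along the tool's axes at that moment; what a row does not reach only later rows make up. A row lasts 1/10 s, in which the tool goes at most 50 mm and 8.59 degrees, less where a joint would pass 70% of its speed; a pose out of reach is approached as far as the arm can. A call with a gripper value outside its range is refused whole. "jaw" is the closure, from 0 (fully open) to 1 (shut), set as the call begins (left out, the last holds). The fingers move at their own pace and stop on an object; "force" is the grip in N (left out, the last holds). Time passes only in rows, so rows that repeat a pose let the fingers close. It gives the time, the measured TCP pose, the force, the opening and the grip force at its end, in the units of the state.
- ctrl.read_state(): the state, without advancing time (a new reading comes with each control period).
- ctrl.snapshot(name): name is "scene" or "side" or "wrist"; returns the picture (384x512x3 uint8, red, green, blue); there is no depth.
- ctrl.calibration(name): a dict with "fx", "fy", "cx", "cy" (pixels), "distortion" ([k1, k2, p1, p2, k3] as OpenCV has them; the pictures are not rectified), "view" (4x4, takes a point from world to camera coordinates); the wrist camera has in their place "mount" (4x4, takes a point from camera to tool coordinates, whose origin is the TCP and whose axes are the flange's). Camera axes: x right, y down, z forward; pixel columns grow to the right and rows downward; lengths in m; the calibration is good to about 2 mm. A picture is of the moment at which its call begins: read the wrist's pose just before it. calibration takes no time and is no camera call.
- ctrl.sign_off(): hands the job in; it is judged then, once.
The state is a dict: "clock": time; "qpos": joint angles; "dq": joint speeds; "joint_efforts": joint torques, N m; "position": TCP position; "ee_rot": TCP orientation; "ft_force": force on the tool from outside, world axes, zero at the start; "moment": the same for the moment, N m; "finger_gap": opening from 0.0 (shut) to 1.0 (fully open); "grasp_force": force on a finger pad.
Only numpy, scipy, OpenCV 4.12 (cv2) and the standard library are available. Lean on these libraries where they do the work, as an engineer would, in place of code of your own. Each camera call takes 0.05 s, during which the arm holds its last target. There are 200 camera calls.

## Task

The wooden ornament case on the goldsmith's bench stands open, its lid standing upright. Tip the lid towards you, catch it on a finger as it falls, and lower it gently until it is fully shut; never let it drop or slam. Do not pinch or grip the lid or press hard on it, leave the things lying around the case where they are, and move the hand clear when you are done.

Things in the scene. Friction and masses are not known exactly. Their poses are not given: they have to be found in the camera images.
- case: Wooden case fixed to the bench, 150 mm (its x) by 170 mm (y) by 70 mm high; brass flowers on padding inside. Origin: centre of its underside, on the bench. Its x axis points from the front wall to the hinge wall (roughly away from the robot), y along the hinge, z up. The hinge line runs along y at x = +75 mm, z = 70 mm.
- lid (a joint): Angle (rad) of the lid, a plain wooden board 172 mm from hinge to free edge, 170 mm wide, 10 mm thick, 0.26 kg: 0 shut, pi/2 upright, end stop 1.75; starts at 1.57 to 1.65. Upright, its underside faces the front. Hinge friction lets it stand anywhere from about 1.33 to 1.66; below 1.28 it falls shut by itself in about 1 s. No latch.
- lid_lip (a point): Middle of the lid's free edge, on its underside; moves with the lid (x axis from free edge to hinge, y along the hinge). About 242 mm above the bench when upright. Shut: 97 mm in front of the case's centre, underside 70 mm above the bench, jutting 22 mm beyond the front wall, so a finger fits under this lip from the front.
- lid_hinge (a point): Middle of the hinge line, fixed, 70 mm above the bench.
- hammer: Bystander: loose hammer lying on the bench left (+y) of the case, 240 mm long. Origin: underside, near mid-length; x along the handle towards the head.
- block: Bystander: loose wooden block right (-y) of the case, 110 x 80 x 36 mm, with two brass flowers on top. Origin: centre of its underside.
- stone: Bystander: loose pale rubbing stone, 75 x 42 x 26 mm, front right of the case. Origin: centre of its underside.
- jar: Bystander: loose small glass jar with steel cap, 48 mm across, 60 mm high, left of the case. Origin: centre of its underside.

How it is judged:
By the outcome, as a careful person would: the job done as asked, in the order asked, and still so for the second after the job is handed in, with the robot touching nothing.
It also fails if it takes over 42 s, if anything falls off the work surface, if the arm or the gripper's body presses on something with over 40 N, if the wrist force passes 120 N, or if a joint passes its speed limit or range.

## Working session

There is one attempt and no reset: what is moved stays moved. The work goes in short steps, Python scripts to look and compute and a tool call to move; the robot and the scene stay as the last step left them, time stands still between calls to the robot, and variables do not carry over. Pictures are saved under pics/ and viewed, at most 10 in all, crops included, and the job is handed in when it is done.

Besides the shell and the picture viewer there is one more tool, called as name(argument=value, ...), one argument or row to a line, values as JSON. servo_tool: Moves the arm, as the interface text tells. Its arguments: {"type":"object","properties":{"steps":{"type":"array"},"jaw":{"type":"number"},"force":{"type":"number"}},"required":["steps"]}

```bash
ls; mkdir -p pics; python3 - <<'E'
from plant import ctrl
import cv2,numpy as np
s=ctrl.read_state();print(s)
for n in("scene","side"):
    p=ctrl.snapshot(n);cv2.imwrite(f"pics/{n}0.png",p[:,:,::-1])
    c=ctrl.calibration(n);print({k:np.round(v,4).tolist() for k,v in c.items()})
c=ctrl.calibration("wrist");print(np.round(c["mount"],3).tolist())
E
```

```text
pics
{'clock': 0.0, 'qpos': array([-1.41233312e+00,  3.78041502e-01,  7.96588485e-02,  1.27441154e+00,
        6.09716188e-06,  1.46048525e+00]), 'dq': array([ 4.76772219e-05,  5.24013220e-04,  9.82930506e-06,  4.82561656e-04,
       -1.79485451e-03, -4.73549821e-04]), 'joint_efforts': array([ 1.11749945e-03, -4.63601732e+01,  2.69877934e+01,  2.06494174e-02,
        8.15211092e-05, -2.47261403e-05]), 'position': array([ 0.15259037, -0.55371476,  0.23038595]), 'ee_rot': array([-3.11128747e+00, -4.20652402e-01,  6.59324955e-05]), 'ft_force': array([-0.40077037, -0.10910646, -0.58247058]), 'moment': array([-0.01594869, -0.00871496, -0.01349388]), 'grasp_force': 0.0, 'finger_gap': 0.998929356179038}
{'fx': 425.4582, 'fy': 425.4582, 'cx': 249.9205, 'cy': 186.8417, 'distortion': [-0.1546, 0.0, 0.0, 0.0, 0.0], 'view': [[0.3195, 0.9475, 0.0081, -0.2804], [0.828, -0.275, -0.4887, -0.4117], [-0.4608, 0.1628, -0.8724, 1.3026], [0.0, 0.0, 0.0, 1.0]]}
{'fx': 451.4995, 'fy': 451.4995, 'cx': 253.6206, 'cy': 194.5461, 'distortion': [-0.0768, 0.0, 0.0, 0.0, 0.0], 'view': [[-0.9209, -0.3894, 0.0176, 0.5551], [-0.2916, 0.658, -0.6943, 0.1519], [0.2588, -0.6445, -0.7195, 1.2426], [0.0, 0.0, 0.0, 1.0]]}
[[0.0, -0.957, -0.29, 0.074], [1.0, 0.0, 0.0, -0.0], [0.0, -0.29, 0.957, -0.143], [0.0, 0.0, 0.0, 1.0]]
```

View pics/scene0.png

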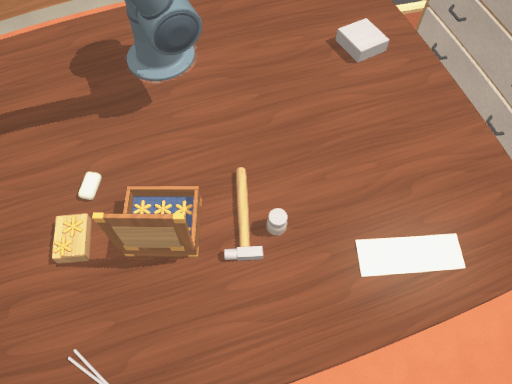

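View pics/side0.png

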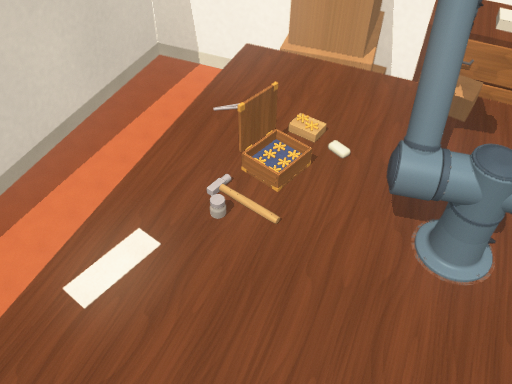

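The scene view shows the open case around (161,220), with the lid's top edge running from (97,217) to (188,217). The hammer is at (244,215), the jar at (277,221), the stone at (90,185) and the block at (72,238). The side view shows the case at (277,158) and the lid's top edge from (240,105) to (277,86). I'll enlarge both to pick out the corners.

```bash
python3 - <<'E'
import cv2,numpy as np
a=cv2.imread("pics/scene0.png")[160:280,40:300];b=cv2.imread("pics/side0.png")[75:225,200:360]
a=cv2.resize(a,None,fx=3,fy=3,interpolation=2);cv2.imwrite("pics/a.png",a)
b=cv2.resize(b,None,fx=4,fy=4,interpolation=2);cv2.imwrite("pics/b.png",b)
E
```

```text
(no output)
```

View pics/a.png

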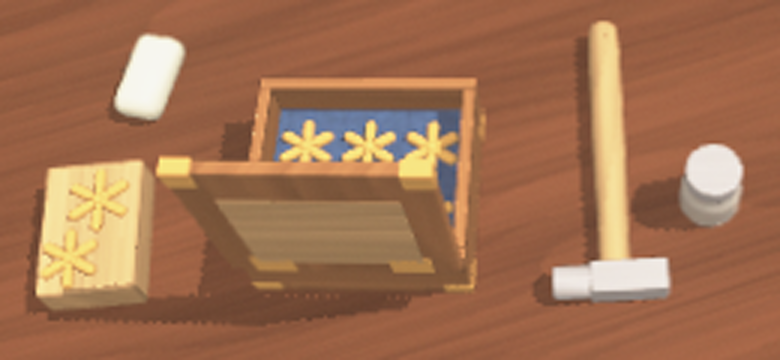

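View pics/b.png

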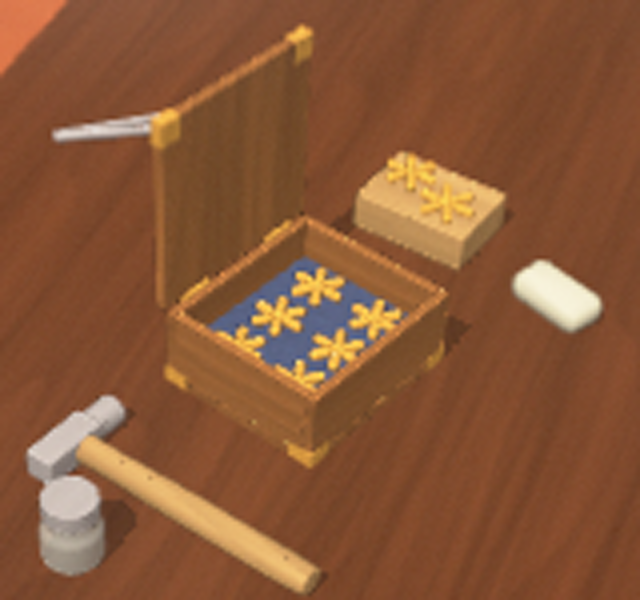

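```bash
cat > h.py <<'E'
from plant import ctrl
import cv2,numpy as np
from scipy.optimize import least_squares
def proj(n,P):
    c=ctrl.calibration(n);V=np.array(c["view"]);K=np.array([[c["fx"],0,c["cx"]],[0,c["fy"],c["cy"]],[0,0,1.]])
    return cv2.projectPoints(np.array(P,float).reshape(-1,3),cv2.Rodrigues(V[:3,:3])[0],V[:3,3],K,np.array(c["distortion"]))[0][:,0]
def A(u,v):return 40+(u+.5)/3-.5,160+(v+.5)/3-.5
def B(u,v):return 200+(u+.5)/4-.5,75+(v+.5)/4-.5
def tri(pa,pb):
    return least_squares(lambda X:np.r_[proj("scene",X)[0]-pa,proj("side",X)[0]-pb],[.5,-.1,.1])
E
python3 - <<'E'
from h import *
w=.085
def pts(p):
    x,y,a,th,h=p;c,s=np.cos(a),np.sin(a)
    L=lambda X,Y,Z:(x+c*X-s*Y,y+s*X+c*Y,Z)
    lip=lambda Y:L(.075-.172*np.cos(th),Y,h+.172*np.sin(th))
    sc=[L(-.075,-w,h),L(-.075,w,h),lip(-w),lip(w)]
    sd=[L(-.075,w,h),L(-.075,-w,h),L(.075,w,h),L(.075,-w,h),L(-.075,w,0),L(.075,w,0),L(-.075,-w,0),lip(w),lip(-w)]
    return sc,sd
osc=[A(262,80),A(476,80),A(161,158),A(437,160)]
osd=[B(314,400),B(445,294),B(170,315),B(308,220),B(305,460),B(172,383),B(440,362),B(178,112),B(312,33)]
def f(p):
    a,b=pts(p);return np.r_[(proj("scene",a)-osc).ravel(),(proj("side",b)-osd).ravel()]
r=least_squares(f,[.5,-.1,0,1.6,.07]);print(r.x.round(4));print(r.fun.reshape(-1,2).round(1).tolist())
for n,pa,pb in[("FL",A(476,80),B(314,400)),("FR",A(262,80),B(445,294)),("lipL",A(437,160),B(178,112)),("lipR",A(161,158),B(312,33)),("jarTop",A(714,168),B(70,498)),("hammerEnd",A(602,28),B(312,575)),("stone",A(150,75),B(558,290)),("blk",A(100,190),B(435,185))]:
    t=tri(pa,pb);print(n,t.x.round(4),round(t.cost,2))
E
```

```text
[ 0.5739 -0.1167 -0.3265  1.588   0.0674]
[[-0.1, -0.9], [-0.3, -0.5], [-0.2, -0.6], [-1.6, -0.4], [0.1, 0.6], [1.3, -0.1], [-1.1, -0.7], [-0.8, -1.5], [1.1, 1.5], [-1.5, -1.8], [0.3, -1.3], [-4.0, 3.8], [0.4, 0.1]]
FL [ 0.5315 -0.0122  0.0684] 0.13
FR [ 0.4786 -0.1729  0.0672] 0.16
lipL [ 0.6751 -0.0616  0.2455] 13.8
lipR [ 0.6217 -0.2222  0.2393] 0.0
jarTop [0.6573 0.1407 0.0573] 0.01
hammerEnd [0.4857 0.1053 0.0156] 0.27
stone [ 0.4085 -0.2726  0.0164] 0.43
blk [ 0.5315 -0.3134  0.0627] 0.29
```

Triangulation agrees: case top is about 70 mm high, the lid lip about 240 mm, and case yaw about -0.32. The tool can't tilt, so I'll straddle the lid with the open fingers diagonally, without pinching it. The rear finger tips it, the front finger catches it, and then I slide left so the rear finger clears the lid.

```bash
cat >> h.py <<'E'
from scipy.spatial.transform import Rotation as Ro
C=np.array([.574,-.1168]);YAW=-.322
def c2w(x,y):
    c,s=np.cos(YAW),np.sin(YAW);return C+[c*x-s*y,s*x+c*y]
def w2c(P):
    c,s=np.cos(YAW),np.sin(YAW);d=np.array(P)[:2]-C;return np.array([c*d[0]+s*d[1],-s*d[0]+c*d[1]])
def st():
    s=ctrl.read_state();R=Ro.from_rotvec(s["ee_rot"]).as_matrix();ty=R[:,1]
    phi=np.degrees(np.arctan2(ty[1],ty[0])-YAW)%180
    f=s["ft_force"];c,sn=np.cos(YAW),np.sin(YAW)
    print("t",round(s["clock"],2),"case xy",w2c(s["position"]).round(4),"z",s["position"][2].round(4),"phi",phi.round(1),"F case",np.round([c*f[0]+sn*f[1],-sn*f[0]+c*f[1],f[2]],2),"gap",round(s["finger_gap"],3),"q",s["qpos"].round(2));return s,R
def go(x,y,z):
    s,R=st();d=np.r_[c2w(x,y),z]-s["position"];print("shift",(R.T@d).round(4))
E
python3 - <<'E'
from h import *
go(.083,.035,.30)
s,R=st();c,sn=np.cos(YAW),np.sin(YAW);print("tool dirs of case x,y:",(R.T@[c,sn,0]).round(3),(R.T@[-sn,c,0]).round(3), (R.T@np.array([0,0,1])).round(3))
E
```

```text
t 0.1 case xy [-0.2614 -0.5479] z 0.2305 phi 123.9 F case [-0.68  0.75  0.72] gap 1.0 q [-1.41  0.38  0.08  1.27  0.    1.46]
shift [ 0.6107 -0.2923 -0.0689]
t 0.1 case xy [-0.2614 -0.5479] z 0.2305 phi 123.9 F case [-0.68  0.75  0.72] gap 1.0 q [-1.41  0.38  0.08  1.27  0.    1.46]
tool dirs of case x,y: [ 0.83   0.557 -0.001] [ 0.557 -0.83   0.002] [ 0.    -0.002 -1.   ]
```

servo_tool(
  steps=[
    {"x": 0.03,"y": -0.015,"z": -0.035,"twist": -8},
    {"x": 0.07,"y": -0.033,"z": -0.05,"twist": -16},
    {"x": 0.11,"y": -0.053,"z": -0.069,"twist": -24},
    {"x": 0.155,"y": -0.074,"z": -0.069,"twist": -32},
    {"x": 0.2,"y": -0.096,"z": -0.069,"twist": -40},
    {"x": 0.245,"y": -0.117,"z": -0.069,"twist": -48},
    {"x": 0.29,"y": -0.139,"z": -0.069,"twist": -56},
    {"x": 0.335,"y": -0.16,"z": -0.069,"twist": -64},
    {"x": 0.38,"y": -0.182,"z": -0.069,"twist": -72},
    {"x": 0.425,"y": -0.203,"z": -0.069,"twist": -80},
    {"x": 0.46,"y": -0.22,"z": -0.069,"twist": -88},
    {"x": 0.48,"y": -0.23,"z": -0.069,"twist": -94},
  ],
  jaw=0,
  force=20,
)

```text
clock: 1.3
position: [0.5561, -0.2024, 0.2994]
ee_rot: [-1.804, -2.57, -0.001]
ft_force: [-0.7, -0.7, 0.2]
finger_gap: 1.001
grasp_force: 0.0
```

```bash
python3 - <<'E'
from h import *
go(.083,.035,.30)
E
```

```text
t 1.3 case xy [ 0.0102 -0.0869] z 0.2994 phi 38.3 F case [-0.44 -0.87  0.16] gap 1.001 q [-0.46  0.41  0.31  1.47  0.    0.77]
shift [ 0.0505  0.1327 -0.0006]
```

servo_tool(
  steps=[
    {"x": 0.015,"y": 0.035,"z": 0,"twist": -3},
    {"x": 0.032,"y": 0.08,"z": 0,"twist": -7},
    {"x": 0.047,"y": 0.12,"z": 0,"twist": -7},
    {"x": 0.05,"y": 0.132,"z": 0,"twist": -7},
    {"x": 0.05,"y": 0.132,"z": 0,"twist": -7},
  ],
)

```text
clock: 1.8
position: [0.6633, -0.1124, 0.2985]
ee_rot: [-1.65, -2.671, 0.001]
ft_force: [0.1, -0.4, -0.3]
finger_gap: 1.006
grasp_force: 0.0
```

```bash
python3 - <<'E'
from h import *
go(.083,.035,.20)
a=ctrl.snapshot("wrist")
b=ctrl.snapshot("side")[40:190,170:370]
b=cv2.resize(b,(512,384),interpolation=2)
cv2.imwrite("pics/w1.png",np.vstack([a,b])[::,:,::-1][:, :] if 0 else cv2.resize(np.hstack([a,b])[:,:,::-1],(800,300)))
E
```

```text
t 1.8 case xy [0.0833 0.0325] z 0.2985 phi 45.0 F case [ 0.21 -0.33 -0.27] gap 1.006 q [-0.26  0.62  0.64  1.6   0.    0.84]
shift [0.0019 0.0017 0.0985]
```

View pics/w1.png

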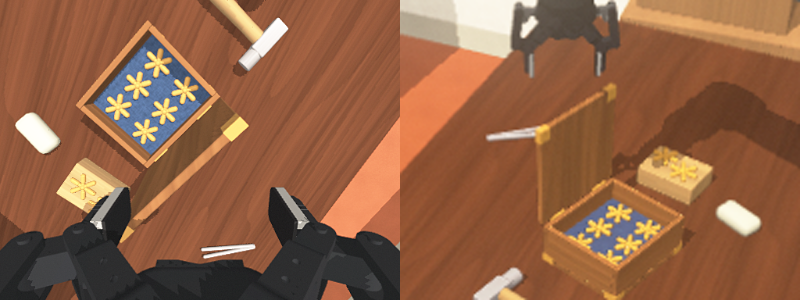

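The wrist view shows the lid's top edge running diagonally between the finger pads at (110,205) and (285,205), with its left brass corner at about (237,130). I'll check my pose estimate by reprojecting the corners.

```bash
python3 - <<'E'
from h import *
s,R=st();c=ctrl.calibration("wrist");M=np.array(c["mount"])
T=np.eye(4);T[:3,:3]=R;T[:3,3]=s["position"]
V=np.linalg.inv(T@M);K=np.array([[c["fx"],0,c["cx"]],[0,c["fy"],c["cy"]],[0,0,1.]])
for th in(1.57,1.61,1.65):
    n=np.array([np.sin(th),0,np.cos(th)])
    lip=np.array([.075-.172*np.cos(th),0,.07+.172*np.sin(th)])
    P=[]
    for q,y in((lip,.085),(lip+.01*n,.085),(lip,-.085),(lip+.01*n,-.085)):P.append(np.r_[c2w(q[0],y),q[2]])
    P.append(np.r_[c2w(-.075,.085),.07]);P.append(np.r_[c2w(-.075,-.085),.07])
    p=cv2.projectPoints(np.array(P),cv2.Rodrigues(V[:3,:3])[0],V[:3,3],K,np.array(c["distortion"]))[0][:,0]
    print(th,(p/1.28).round(0).tolist())
E
```

```text
t 1.9 case xy [0.0826 0.0301] z 0.2996 phi 44.9 F case [0.4  0.71 0.06] gap 1.001 q [-0.27  0.62  0.64  1.6  -0.    0.84]
1.57 [[238.0, 111.0], [246.0, 120.0], [112.0, 232.0], [120.0, 238.0], [148.0, 19.0], [76.0, 104.0]]
1.61 [[244.0, 117.0], [251.0, 125.0], [118.0, 236.0], [125.0, 242.0], [148.0, 19.0], [76.0, 104.0]]
1.65 [[249.0, 123.0], [256.0, 130.0], [123.0, 240.0], [131.0, 245.0], [148.0, 19.0], [76.0, 104.0]]
```

servo_tool(
  steps=[
    {"x": 0,"y": 0,"z": 0.03},
    {"x": 0,"y": 0,"z": 0.06},
    {"x": 0,"y": 0,"z": 0.09},
    {"x": 0,"y": 0,"z": 0.1},
    {"x": 0,"y": 0,"z": 0.1},
  ],
)

```text
invalid input at $.steps[0]: expected keys x, y, z, twist
```

servo_tool(
  steps=[
    {"x": 0,"y": 0,"z": 0},
    {"x": 0,"y": 0,"z": 0},
  ],
  jaw=0.2,
)

```text
invalid input at $.steps[0]: expected keys x, y, z, twist
```

```bash
python3 - <<'E'
from h import *
s,R=st();go(.02,.033,.20)
b=ctrl.snapshot("side")[60:180,190:350]
cv2.imwrite("pics/s2.png",cv2.resize(b[:,:,::-1],(640,480),interpolation=2))
E
```

```text
t 1.9 case xy [0.0826 0.0301] z 0.2996 phi 44.9 F case [0.4  0.71 0.06] gap 1.001 q [-0.27  0.62  0.64  1.6  -0.    0.84]
t 1.9 case xy [0.0826 0.0301] z 0.2996 phi 44.9 F case [0.4  0.71 0.06] gap 1.001 q [-0.27  0.62  0.64  1.6  -0.    0.84]
shift [ 0.0462 -0.0422  0.0997]
```

View pics/s2.png

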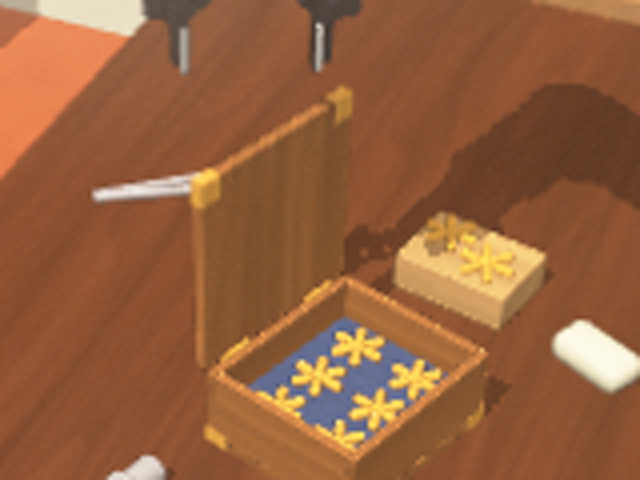

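The calls were refused because every row needs "twist", so nothing moved. The picture shows the lid at (270,200) with the fingers above it at (183,70) and (318,70). I'll resend the moves.

servo_tool(
  steps=[
    {"x": 0,"y": 0,"z": 0.03,"twist": 0},
    {"x": 0,"y": 0,"z": 0.06,"twist": 0},
    {"x": 0,"y": 0,"z": 0.09,"twist": 0},
    {"x": 0,"y": 0,"z": 0.1,"twist": 0},
    {"x": 0,"y": 0,"z": 0.1,"twist": 0},
  ],
)

```text
clock: 2.45
position: [0.6603, -0.1147, 0.1991]
ee_rot: [-1.656, -2.666, 0.002]
ft_force: [-0.4, 0.2, 0.3]
finger_gap: 1.003
grasp_force: 0.0
```

servo_tool(
  steps=[
    {"x": 0,"y": 0,"z": 0,"twist": 0},
    {"x": 0,"y": 0,"z": 0,"twist": 0},
  ],
  jaw=0.2,
)

```text
clock: 2.65
position: [0.6633, -0.1148, 0.2026]
ee_rot: [1.654, 2.667, 0.001]
ft_force: [0.2, 0.4, 0.0]
finger_gap: 0.796
grasp_force: 0.0
```

```bash
cat >> h.py <<'E'
def dirs():
    s,R=st();c,sn=np.cos(YAW),np.sin(YAW);print("tool: case x",(R.T@[c,sn,0]).round(3),"case y",(R.T@[-sn,c,0]).round(3))
E
python3 - <<'E'
from h import *
dirs()
b=ctrl.snapshot("side")[60:180,190:350]
cv2.imwrite("pics/s3.png",cv2.resize(b[:,:,::-1],(640,480),interpolation=2))
E
```

```text
t 2.65 case xy [0.0841 0.0302] z 0.2026 phi 44.8 F case [0.11 0.43 0.01] gap 0.796 q [-0.27  0.59  0.35  1.33 -0.    0.84]
tool: case x [-0.705  0.709  0.004] case y [0.709 0.705 0.   ]
```

View pics/s3.png

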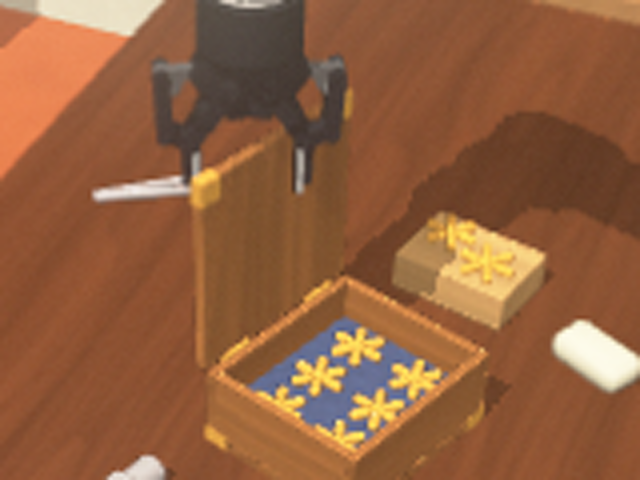

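The fingers straddle the lid without touching it: rear finger at (192,170), front finger at (300,180). I'll pull forward gently.

servo_tool(
  steps=[
    {"x": 0.004,"y": -0.004,"z": 0,"twist": 0},
    {"x": 0.009,"y": -0.009,"z": 0,"twist": 0},
    {"x": 0.013,"y": -0.013,"z": 0,"twist": 0},
    {"x": 0.017,"y": -0.017,"z": 0,"twist": 0},
    {"x": 0.021,"y": -0.021,"z": 0,"twist": 0},
    {"x": 0.025,"y": -0.025,"z": 0,"twist": 0},
    {"x": 0.029,"y": -0.029,"z": 0,"twist": 0},
    {"x": 0.032,"y": -0.032,"z": 0,"twist": 0},
  ],
)

```text
clock: 3.5
position: [0.6187, -0.0995, 0.2002]
ee_rot: [-1.655, -2.67, 0.0]
ft_force: [-0.1, 0.3, 0.3]
finger_gap: 0.804
grasp_force: 0.1
```

```bash
cat >> h.py <<'E'
from scipy.ndimage import gaussian_filter as gf
def theta():
    im=ctrl.snapshot("side");h=cv2.cvtColor(im,cv2.COLOR_RGB2HSV)
    m=((h[...,0]>19)&(h[...,0]<30)&(h[...,1]>120)&(h[...,2]>130)).astype(float);m=gf(m,1.)
    T=np.arange(0,1.7,.01);r=[]
    for y in(.078,-.078):
        P=[np.r_[c2w(.075-.166*np.cos(t),y),.07+.166*np.sin(t)] for t in T]
        p=proj("side",P);v=m[np.clip(p[:,1].round().astype(int),0,383),np.clip(p[:,0].round().astype(int),0,511)]
        k=v>.5*v.max();r.append((round(float(v.max()),2),T[k].min().round(2),T[k].max().round(2)))
    print("theta (score,min,max) L,R:",r);return im
E
python3 - <<'E'
from h import *
dirs();theta()
E
```

```text
t 3.5 case xy [0.0369 0.0305] z 0.2002 phi 44.9 F case [-0.21  0.27  0.27] gap 0.804 q [-0.26  0.49  0.18  1.26 -0.    0.85]
tool: case x [-0.705  0.709 -0.   ] case y [ 0.709  0.705 -0.   ]
theta (score,min,max) L,R: [(0.94, np.float64(0.26), np.float64(1.4)), (0.71, np.float64(0.36), np.float64(0.56))]
```

```bash
sed -i 's/k=v>.5\*v.max();r.append.*/k=np.flatnonzero(v>.45);g=np.split(k,np.flatnonzero(np.diff(k)>3)+1) if len(k) else [];r.append([(round(float(T[a].mean()),2),len(a)) for a in g])/;s/(score,min,max)/(mean,n)/' h.py
python3 - <<'E'
from h import *
theta()
E
```

```text
theta (mean,n) L,R: [[(0.31, 10), (0.61, 13), (1.39, 4)], [(0.41, 4)]]
```

servo_tool(
  steps=[
    {"x": 0.003,"y": -0.003,"z": 0,"twist": 0},
    {"x": 0.006,"y": -0.006,"z": 0,"twist": 0},
    {"x": 0.009,"y": -0.009,"z": 0,"twist": 0},
    {"x": 0.009,"y": -0.009,"z": 0,"twist": 0},
  ],
)

```text
clock: 4.0
position: [0.6068, -0.0954, 0.2003]
ee_rot: [-1.655, -2.67, 0.0]
ft_force: [0.5, 0.4, -0.4]
finger_gap: 0.803
grasp_force: 0.0
```

```bash
python3 - <<'E'
from h import *
st();theta()
E
```

```text
t 4.0 case xy [0.0243 0.0306] z 0.2003 phi 44.9 F case [ 0.38  0.58 -0.43] gap 0.803 q [-0.26  0.47  0.14  1.24 -0.    0.85]
theta (mean,n) L,R: [[(0.31, 10), (0.59, 9), (1.28, 4)], []]
```

servo_tool(
  steps=[
    {"x": 0.002,"y": -0.002,"z": 0,"twist": 0},
    {"x": 0.004,"y": -0.004,"z": 0,"twist": 0},
    {"x": 0.004,"y": -0.004,"z": 0,"twist": 0},
    {"x": 0.004,"y": -0.004,"z": 0,"twist": 0},
  ],
)

```text
clock: 4.45
position: [0.6017, -0.0938, 0.2002]
ee_rot: [-1.655, -2.67, 0.0]
ft_force: [-1.0, -0.2, 0.4]
finger_gap: 0.8
grasp_force: 0.4
```

```bash
python3 - <<'E'
from h import *
dirs();theta()
E
```

```text
t 4.45 case xy [0.019  0.0306] z 0.2002 phi 44.8 F case [-0.87 -0.45  0.36] gap 0.8 q [-0.26  0.46  0.12  1.24 -0.    0.85]
tool: case x [-0.705  0.709 -0.001] case y [ 0.709  0.705 -0.   ]
theta (mean,n) L,R: [[(0.31, 10), (1.17, 6)], []]
```

The lid now rests on the front finger at about 1.17 rad. I'll slide left so the rear finger clears the lid.

servo_tool(
  steps=[
    {"x": 0.005,"y": 0.005,"z": 0,"twist": 0},
    {"x": 0.01,"y": 0.01,"z": 0,"twist": 0},
    {"x": 0.015,"y": 0.015,"z": 0,"twist": 0},
    {"x": 0.02,"y": 0.02,"z": 0,"twist": 0},
    {"x": 0.025,"y": 0.025,"z": 0,"twist": 0},
    {"x": 0.03,"y": 0.03,"z": 0,"twist": 0},
    {"x": 0.034,"y": 0.034,"z": 0,"twist": 0},
    {"x": 0.034,"y": 0.034,"z": 0,"twist": 0},
  ],
)

```text
clock: 5.3
position: [0.6176, -0.0473, 0.2003]
ee_rot: [-1.654, -2.671, -0.001]
ft_force: [-0.6, 1.3, -0.7]
finger_gap: 0.803
grasp_force: 0.4
```

```bash
python3 - <<'E'
from h import *
dirs();b=theta()[50:200,170:370]
cv2.imwrite("pics/s4.png",cv2.resize(b[:,:,::-1],(800,600),interpolation=2))
E
```

```text
t 5.3 case xy [0.0194 0.0798] z 0.2003 phi 44.9 F case [-0.96  1.06 -0.71] gap 0.803 q [-0.18  0.48  0.16  1.25  0.    0.93]
tool: case x [-0.706  0.708  0.   ] case y [0.708 0.706 0.001]
theta (mean,n) L,R: [[(0.31, 10), (1.17, 4)], [(0.41, 4)]]
```

View pics/s4.png

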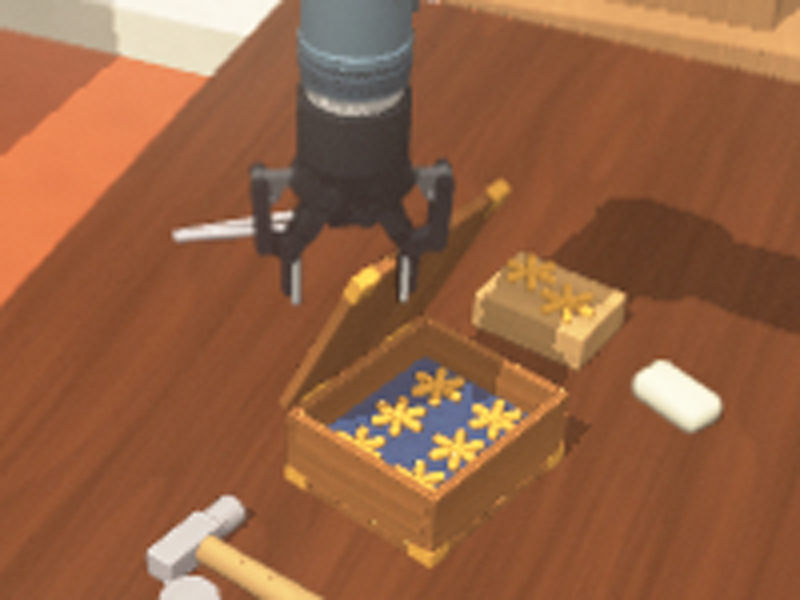

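The lid rests on the front finger at (405,290), and the rear finger at (295,300) is clear to the left. I'll work out the arc to follow down.

```bash
cat >> h.py <<'E'
def arc(a,b,n,pre=0.):
    # rows following the lip arc from angle a to b, drifting 'pre' m towards hinge
    for i in range(1,n+1):
        t=a+(b-a)*i/n;dx=-.172*(np.cos(t)-np.cos(a))+pre*i/n;dz=.172*(np.sin(t)-np.sin(a))
        print("%.3f %.4f %.4f %.4f"%(t,-.707*dx,.707*dx,-dz))
E
python3 - <<'E'
from h import *
arc(1.16,.8,12)
E
```

```text
1.130 0.0033 -0.0033 0.0021
1.100 0.0066 -0.0066 0.0044
1.070 0.0098 -0.0098 0.0068
1.040 0.0130 -0.0130 0.0094
1.010 0.0161 -0.0161 0.0120
0.980 0.0192 -0.0192 0.0148
0.950 0.0222 -0.0222 0.0178
0.920 0.0251 -0.0251 0.0208
0.890 0.0280 -0.0280 0.0240
0.860 0.0308 -0.0308 0.0273
0.830 0.0335 -0.0335 0.0308
0.800 0.0362 -0.0362 0.0343
```

servo_tool(
  steps=[
    {"x": 0.0033,"y": -0.0033,"z": 0.0021,"twist": 0},
    {"x": 0.0066,"y": -0.0066,"z": 0.0044,"twist": 0},
    {"x": 0.0098,"y": -0.0098,"z": 0.0068,"twist": 0},
    {"x": 0.013,"y": -0.013,"z": 0.0094,"twist": 0},
    {"x": 0.0161,"y": -0.0161,"z": 0.012,"twist": 0},
    {"x": 0.0192,"y": -0.0192,"z": 0.0148,"twist": 0},
    {"x": 0.0222,"y": -0.0222,"z": 0.0178,"twist": 0},
    {"x": 0.0251,"y": -0.0251,"z": 0.0208,"twist": 0},
    {"x": 0.028,"y": -0.028,"z": 0.024,"twist": 0},
    {"x": 0.0308,"y": -0.0308,"z": 0.0273,"twist": 0},
    {"x": 0.0335,"y": -0.0335,"z": 0.0308,"twist": 0},
    {"x": 0.0362,"y": -0.0362,"z": 0.0343,"twist": 0},
  ],
)

```text
clock: 6.55
position: [0.5684, -0.0318, 0.1657]
ee_rot: [-1.655, -2.67, 0.0]
ft_force: [-0.5, -0.4, -0.3]
finger_gap: 0.802
grasp_force: 0.2
```

```bash
python3 - <<'E'
from h import *
dirs();theta()
arc(.8,.5,12)
E
```

```text
t 6.55 case xy [-0.0322  0.0788] z 0.1657 phi 44.9 F case [-0.3  -0.57 -0.3 ] gap 0.802 q [-0.17  0.39 -0.07  1.11 -0.    0.94]
tool: case x [-0.705  0.709 -0.   ] case y [ 0.709  0.705 -0.   ]
theta (mean,n) L,R: [[(0.32, 4)], []]
0.775 0.0022 -0.0022 0.0030
0.750 0.0043 -0.0043 0.0061
0.725 0.0063 -0.0063 0.0093
0.700 0.0083 -0.0083 0.0126
0.675 0.0102 -0.0102 0.0159
0.650 0.0121 -0.0121 0.0193
0.625 0.0139 -0.0139 0.0227
0.600 0.0156 -0.0156 0.0263
0.575 0.0173 -0.0173 0.0298
0.550 0.0189 -0.0189 0.0335
0.525 0.0205 -0.0205 0.0372
0.500 0.0220 -0.0220 0.0409
```

```bash
cat >> h.py <<'E'
def theta2():
    for n in("scene","side"):
        im=ctrl.snapshot(n);h=cv2.cvtColor(im,cv2.COLOR_RGB2HSV)
        m=gf(((h[...,0]>17)&(h[...,0]<32)&(h[...,1]>140)&(h[...,2]>90)).astype(float),.8);T=np.arange(0,1.7,.01)
        for y in(.077,-.077):
            P=[np.r_[c2w(.075-.165*np.cos(t)+.01*np.sin(t),y),.07+.165*np.sin(t)+.01*np.cos(t)] for t in T]
            p=proj(n,P);v=m[p[:,1].round().astype(int),p[:,0].round().astype(int)]
            k=np.flatnonzero(v>.45);g=np.split(k,np.flatnonzero(np.diff(k)>3)+1) if len(k) else []
            print(n,y,[(round(float(T[a].mean()),2),len(a)) for a in g])
        cv2.imwrite(f"pics/last_{n}.png",im[:,:,::-1])
E
python3 - <<'E'
from h import *
theta2()
a=cv2.imread("pics/last_scene.png")[170:270,70:270];b=cv2.imread("pics/last_side.png")[75:175,200:400]
cv2.imwrite("pics/m5.png",cv2.resize(np.vstack([a,b]),(600,600),interpolation=2))
E
```

```text
scene 0.077 []
scene -0.077 []
side 0.077 [(0.23, 13), (0.54, 1), (0.71, 6)]
side -0.077 [(0.49, 4), (0.67, 1)]
```

View pics/m5.png

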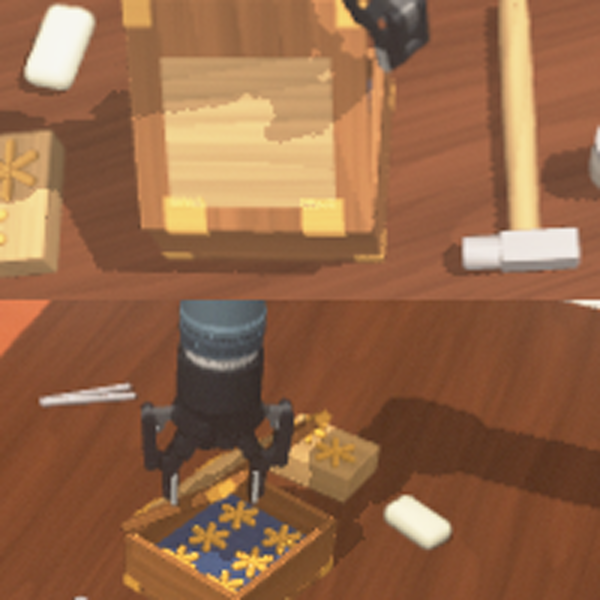

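The top half (scene) shows the lid's outer face with brass caps at (137,10) and (350,10). The bottom half (side) shows the lid leaning on the front finger at (255,495), left cap at (222,490). I'll refine the angle numerically from the saved images.

```bash
cat >> h.py <<'E'
def cap():
    # lid edge profile along the scene-image path of the outer lip corners: hue/sat/val at the cap, by angle
    im=ctrl.snapshot("scene");T=np.arange(0,1.3,.05)
    g=cv2.cvtColor(im,cv2.COLOR_RGB2HSV)
    for t in T:
        P=[np.r_[c2w(.075-.164*np.cos(t)+.01*np.sin(t),y),.07+.164*np.sin(t)+.01*np.cos(t)] for y in(-.077,)]
        p=proj("scene",P)[0];q=np.round(p).astype(int);print("%.2f"%t,q,g[q[1],q[0]])
E
python3 - <<'E'
from h import *
cap()
for t in(.7,.75,.8,.85): print(t,proj("side",[np.r_[c2w(.075-.164*np.cos(t),.077),.07+.164*np.sin(t)]]).round(1))
E
```

```text
0.00 [130 178] [ 13 138 157]
0.05 [129 176] [ 13 139 158]
0.10 [128 175] [ 13 139 156]
0.15 [127 174] [ 13 138 159]
0.20 [126 173] [ 13 140 159]
0.25 [125 172] [ 13 139 161]
0.30 [124 171] [ 13 139 162]
0.35 [123 170] [ 13 141 166]
0.40 [122 170] [ 13 140 162]
0.45 [121 170] [ 13 138 153]
0.50 [120 170] [ 14 141 161]
0.55 [119 170] [ 16 147 201]
0.60 [117 170] [ 17 147 220]
0.65 [116 171] [ 17 148 220]
0.70 [115 171] [ 17 147 220]
0.75 [114 172] [ 17 148 219]
0.80 [113 174] [ 17 147 220]
0.85 [112 175] [ 17 149 219]
0.90 [111 176] [ 17 148 220]
0.95 [109 178] [ 10 139 149]
1.00 [108 180] [ 10 140 144]
1.05 [107 182] [ 10 140 153]
1.10 [106 185] [ 10 140 151]
1.15 [105 187] [ 10 140 155]
1.20 [104 190] [ 10 140 151]
1.25 [103 193] [ 10 140 153]
0.7 [[275.5 142. ]]
0.75 [[274.2 139.5]]
0.8 [[272.7 137. ]]
0.85 [[271.2 134.5]]
```

```bash
python3 - <<'E'
from h import *
arc(.76,.46,12)
E
```

```text
0.735 0.0021 -0.0021 0.0032
0.710 0.0041 -0.0041 0.0064
0.685 0.0060 -0.0060 0.0097
0.660 0.0079 -0.0079 0.0130
0.635 0.0098 -0.0098 0.0165
0.610 0.0115 -0.0115 0.0200
0.585 0.0132 -0.0132 0.0235
0.560 0.0149 -0.0149 0.0271
0.535 0.0165 -0.0165 0.0308
0.510 0.0180 -0.0180 0.0345
0.485 0.0194 -0.0194 0.0383
0.460 0.0208 -0.0208 0.0421
```

servo_tool(
  steps=[
    {"x": 0.002,"y": -0.002,"z": 0.004,"twist": 0},
    {"x": 0.004,"y": -0.004,"z": 0.008,"twist": 0},
    {"x": 0.006,"y": -0.006,"z": 0.012,"twist": 0},
    {"x": 0.0079,"y": -0.0079,"z": 0.0155,"twist": 0},
    {"x": 0.0098,"y": -0.0098,"z": 0.019,"twist": 0},
    {"x": 0.0115,"y": -0.0115,"z": 0.023,"twist": 0},
    {"x": 0.0132,"y": -0.0132,"z": 0.027,"twist": 0},
    {"x": 0.0149,"y": -0.0149,"z": 0.031,"twist": 0},
    {"x": 0.0165,"y": -0.0165,"z": 0.035,"twist": 0},
    {"x": 0.018,"y": -0.018,"z": 0.039,"twist": 0},
    {"x": 0.0194,"y": -0.0194,"z": 0.043,"twist": 0},
    {"x": 0.0205,"y": -0.0205,"z": 0.046,"twist": 0},
  ],
)

```text
clock: 7.95
position: [0.5392, -0.022, 0.1188]
ee_rot: [-1.654, -2.667, 0.002]
ft_force: [-5.9, 2.4, 2.4]
finger_gap: 0.8
grasp_force: 3.0
```

```bash
cat >> h.py <<'E'
def cap2(show=0):
    im=ctrl.snapshot("scene");T=np.arange(-.1,1.3,.01);g=cv2.cvtColor(im,cv2.COLOR_RGB2HSV)
    gg=np.stack([cv2.remap(g[...,i].astype(np.float32),*[a.astype(np.float32) for a in np.hsplit(proj("scene",[np.r_[c2w(.075-.164*np.cos(t)+.01*np.sin(t),-.077),.07+.164*np.sin(t)+.01*np.cos(t)] for t in T]),2)],cv2.INTER_LINEAR)[:,0] for i in range(3)],1)
    k=(gg[:,0]>15.3)&(gg[:,2]>185);print("cap range",T[k].min().round(2) if k.any() else None,T[k].max().round(2) if k.any() else None)
    cv2.imwrite("pics/last_scene.png",im[:,:,::-1])
E
python3 - <<'E'
from h import *
dirs();cap2();arc(.46,.2,12)
E
```

```text
t 7.95 case xy [-0.063   0.0789] z 0.1188 phi 44.9 F case [-6.41  0.41  2.42] gap 0.8 q [-0.16  0.37 -0.23  0.98  0.    0.95]
tool: case x [-0.705  0.709 -0.004] case y [ 0.709  0.705 -0.   ]
cap range 0.18 0.56
0.438 0.0011 -0.0011 0.0034
0.417 0.0022 -0.0022 0.0067
0.395 0.0033 -0.0033 0.0102
0.373 0.0043 -0.0043 0.0136
0.352 0.0052 -0.0052 0.0171
0.330 0.0061 -0.0061 0.0206
0.308 0.0069 -0.0069 0.0242
0.287 0.0077 -0.0077 0.0277
0.265 0.0084 -0.0084 0.0313
0.243 0.0091 -0.0091 0.0349
0.222 0.0097 -0.0097 0.0385
0.200 0.0102 -0.0102 0.0422
```

servo_tool(
  steps=[
    {"x": 0.0005,"y": -0.0005,"z": 0,"twist": 0},
    {"x": 0.001,"y": -0.001,"z": 0,"twist": 0},
  ],
)

```text
clock: 8.2
position: [0.5391, -0.022, 0.1193]
ee_rot: [-1.655, -2.669, 0.001]
ft_force: [-3.0, 1.2, 0.1]
finger_gap: 0.804
grasp_force: 1.9
```

```bash
python3 - <<'E'
from h import *
st();cap2()
E
```

```text
t 8.2 case xy [-0.0631  0.0789] z 0.1193 phi 44.9 F case [-3.21  0.19  0.07] gap 0.804 q [-0.16  0.37 -0.23  0.97  0.    0.95]
cap range 0.18 0.56
```

```bash
python3 - <<'E'
from h import *
arc(.41,.27,8)
E
```

```text
0.392 0.0008 -0.0008 0.0028
0.375 0.0016 -0.0016 0.0056
0.357 0.0024 -0.0024 0.0084
0.340 0.0031 -0.0031 0.0112
0.323 0.0038 -0.0038 0.0140
0.305 0.0045 -0.0045 0.0169
0.287 0.0051 -0.0051 0.0198
0.270 0.0057 -0.0057 0.0227
```

servo_tool(
  steps=[
    {"x": 0.0008,"y": -0.0008,"z": 0.0028,"twist": 0},
    {"x": 0.0015,"y": -0.0015,"z": 0.0056,"twist": 0},
    {"x": 0.0023,"y": -0.0023,"z": 0.0084,"twist": 0},
    {"x": 0.003,"y": -0.003,"z": 0.0112,"twist": 0},
    {"x": 0.0036,"y": -0.0036,"z": 0.014,"twist": 0},
    {"x": 0.0043,"y": -0.0043,"z": 0.0169,"twist": 0},
    {"x": 0.0049,"y": -0.0049,"z": 0.0198,"twist": 0},
    {"x": 0.0054,"y": -0.0054,"z": 0.0227,"twist": 0},
  ],
)

```text
clock: 9.05
position: [0.5312, -0.0193, 0.0966]
ee_rot: [-1.654, -2.668, 0.001]
ft_force: [-6.6, 3.0, 1.2]
finger_gap: 0.798
grasp_force: 3.5
```

```bash
python3 - <<'E'
from h import *
dirs();cap2();arc(.29,.17,8)
E
```

```text
t 9.05 case xy [-0.0714  0.0789] z 0.0966 phi 44.8 F case [-7.22  0.8   1.22] gap 0.798 q [-0.16  0.37 -0.29  0.91  0.    0.95]
tool: case x [-0.705  0.709 -0.003] case y [ 0.709  0.705 -0.   ]
cap range 0.06 0.44
0.275 0.0005 -0.0005 0.0025
0.260 0.0010 -0.0010 0.0050
0.245 0.0014 -0.0014 0.0075
0.230 0.0019 -0.0019 0.0100
0.215 0.0023 -0.0023 0.0125
0.200 0.0027 -0.0027 0.0150
0.185 0.0030 -0.0030 0.0175
0.170 0.0033 -0.0033 0.0201
```

servo_tool(
  steps=[
    {"x": 0.0006,"y": -0.0006,"z": 0.0015,"twist": 0},
    {"x": 0.0011,"y": -0.0011,"z": 0.0035,"twist": 0},
    {"x": 0.0016,"y": -0.0016,"z": 0.0056,"twist": 0},
    {"x": 0.002,"y": -0.002,"z": 0.0077,"twist": 0},
    {"x": 0.0024,"y": -0.0024,"z": 0.0098,"twist": 0},
    {"x": 0.0028,"y": -0.0028,"z": 0.0119,"twist": 0},
    {"x": 0.0031,"y": -0.0031,"z": 0.014,"twist": 0},
  ],
)

```text
clock: 9.8
position: [0.5276, -0.0181, 0.0827]
ee_rot: [-1.655, -2.669, 0.001]
ft_force: [-5.3, 1.9, 0.8]
finger_gap: 0.801
grasp_force: 2.7
```

```bash
python3 - <<'E'
from h import *
dirs();cap2()
E
```

```text
t 9.8 case xy [-0.0752  0.0789] z 0.0827 phi 44.8 F case [-5.64  0.17  0.82] gap 0.801 q [-0.15  0.38 -0.32  0.87  0.    0.96]
tool: case x [-0.705  0.709 -0.002] case y [ 0.709  0.705 -0.   ]
cap range 0.01 0.34
```

servo_tool(
  steps=[
    {"x": 0.0003,"y": -0.0003,"z": 0.0018,"twist": 0},
    {"x": 0.0005,"y": -0.0005,"z": 0.0035,"twist": 0},
    {"x": 0.0007,"y": -0.0007,"z": 0.0053,"twist": 0},
    {"x": 0.0009,"y": -0.0009,"z": 0.007,"twist": 0},
    {"x": 0.001,"y": -0.001,"z": 0.0087,"twist": 0},
    {"x": 0.0011,"y": -0.0011,"z": 0.0104,"twist": 0},
    {"x": 0.0012,"y": -0.0012,"z": 0.0121,"twist": 0},
    {"x": 0.0013,"y": -0.0013,"z": 0.0138,"twist": 0},
  ],
)

```text
clock: 10.65
position: [0.5252, -0.0173, 0.0686]
ee_rot: [-1.654, -2.667, 0.001]
ft_force: [-6.2, 2.7, -0.2]
finger_gap: 0.803
grasp_force: 3.2
```

```bash
python3 - <<'E'
from h import *
dirs();cap2()
E
```

```text
t 10.65 case xy [-0.0778  0.0789] z 0.0686 phi 44.8 F case [-6.71  0.62 -0.24] gap 0.803 q [-0.15  0.39 -0.34  0.84  0.    0.96]
tool: case x [-0.705  0.709 -0.003] case y [ 0.709  0.705 -0.   ]
cap range -0.04 0.24
```

servo_tool(
  steps=[
    {"x": 0.0001,"y": -0.0001,"z": 0.0015,"twist": 0},
    {"x": 0.0002,"y": -0.0002,"z": 0.003,"twist": 0},
    {"x": 0.0003,"y": -0.0003,"z": 0.0045,"twist": 0},
    {"x": 0.0004,"y": -0.0004,"z": 0.006,"twist": 0},
    {"x": 0.0005,"y": -0.0005,"z": 0.0075,"twist": 0},
    {"x": 0.0005,"y": -0.0005,"z": 0.009,"twist": 0},
  ],
)

```text
clock: 11.3
position: [0.5242, -0.017, 0.0595]
ee_rot: [-1.654, -2.667, 0.001]
ft_force: [-6.8, 3.8, -0.4]
finger_gap: 0.802
grasp_force: 3.5
```

```bash
python3 - <<'E'
from h import *
dirs();cap2()
E
```

```text
t 11.3 case xy [-0.0788  0.0789] z 0.0595 phi 44.8 F case [-7.62  1.44 -0.38] gap 0.802 q [-0.15  0.4  -0.36  0.82  0.    0.96]
tool: case x [-0.705  0.709 -0.004] case y [0.709 0.705 0.   ]
cap range -0.08 0.16
```

servo_tool(
  steps=[
    {"x": 0.0001,"y": -0.0001,"z": 0.0012,"twist": 0},
    {"x": 0.0002,"y": -0.0002,"z": 0.0024,"twist": 0},
    {"x": 0.0003,"y": -0.0003,"z": 0.0036,"twist": 0},
    {"x": 0.0003,"y": -0.0003,"z": 0.0048,"twist": 0},
    {"x": 0.0003,"y": -0.0003,"z": 0.006,"twist": 0},
  ],
)

```text
clock: 11.85
position: [0.5238, -0.0168, 0.0534]
ee_rot: [-1.654, -2.667, 0.001]
ft_force: [-5.9, 2.8, -0.5]
finger_gap: 0.802
grasp_force: 3.4
```

```bash
python3 - <<'E'
from h import *
st();cap2()
E
```

```text
t 11.85 case xy [-0.0793  0.0789] z 0.0534 phi 44.8 F case [-6.46  0.81 -0.53] gap 0.802 q [-0.15  0.4  -0.37  0.8   0.    0.96]
cap range -0.1 0.13
```

servo_tool(
  steps=[
    {"x": 0,"y": 0,"z": 0.0008,"twist": 0},
    {"x": 0,"y": 0,"z": 0.0016,"twist": 0},
    {"x": 0,"y": 0,"z": 0.0024,"twist": 0},
    {"x": 0,"y": 0,"z": 0.0032,"twist": 0},
    {"x": 0,"y": 0,"z": 0.004,"twist": 0},
  ],
)

```text
clock: 12.4
position: [0.5236, -0.0168, 0.0494]
ee_rot: [-1.653, -2.666, 0.001]
ft_force: [-6.7, 2.6, 0.2]
finger_gap: 0.804
grasp_force: 3.5
```

```bash
python3 - <<'E'
from h import *
st();cap2()
E
```

```text
t 12.4 case xy [-0.0795  0.0789] z 0.0494 phi 44.8 F case [-7.18  0.36  0.21] gap 0.804 q [-0.15  0.41 -0.37  0.79  0.    0.96]
cap range -0.1 0.09
```

servo_tool(
  steps=[
    {"x": 0,"y": 0,"z": 0.0008,"twist": 0},
    {"x": 0,"y": 0,"z": 0.0016,"twist": 0},
    {"x": 0,"y": 0,"z": 0.0024,"twist": 0},
    {"x": 0,"y": 0,"z": 0.0032,"twist": 0},
    {"x": 0,"y": 0,"z": 0.0032,"twist": 0},
  ],
)

```text
clock: 12.95
position: [0.5236, -0.0169, 0.0469]
ee_rot: [-1.654, -2.667, 0.002]
ft_force: [-8.7, 3.0, 6.4]
finger_gap: 0.801
grasp_force: 4.5
```

```bash
python3 - <<'E'
from h import *
st();cap2()
E
```

```text
t 12.95 case xy [-0.0794  0.0788] z 0.0469 phi 44.8 F case [-9.26  0.11  6.38] gap 0.801 q [-0.15  0.41 -0.38  0.79  0.    0.96]
cap range -0.1 0.09
```

Vertical force has risen and the cap angle has stopped changing, so the lid is on the case rim. I'll ease off forwards, slowly at first, and then move clear.

servo_tool(
  steps=[
    {"x": 0.0005,"y": -0.0005,"z": -0.0005,"twist": 0},
    {"x": 0.001,"y": -0.001,"z": -0.001,"twist": 0},
    {"x": 0.002,"y": -0.002,"z": -0.001,"twist": 0},
    {"x": 0.003,"y": -0.003,"z": -0.001,"twist": 0},
    {"x": 0.005,"y": -0.005,"z": -0.001,"twist": 0},
    {"x": 0.01,"y": -0.01,"z": -0.001,"twist": 0},
    {"x": 0.02,"y": -0.02,"z": -0.001,"twist": 0},
    {"x": 0.035,"y": -0.035,"z": -0.001,"twist": 0},
    {"x": 0.05,"y": -0.05,"z": -0.02,"twist": 0},
    {"x": 0.06,"y": -0.06,"z": -0.06,"twist": 0},
    {"x": 0.06,"y": -0.06,"z": -0.1,"twist": 0},
    {"x": 0.06,"y": -0.06,"z": -0.14,"twist": 0},
  ],
)

```text
clock: 14.2
position: [0.4446, 0.0098, 0.189]
ee_rot: [1.654, 2.67, 0.0]
ft_force: [2.0, -0.4, -1.0]
finger_gap: 0.8
grasp_force: 0.0
```

servo_tool(
  steps=[
    {"x": 0,"y": 0,"z": -0.03,"twist": 0},
    {"x": 0,"y": 0,"z": -0.03,"twist": 0},
    {"x": 0,"y": 0,"z": -0.03,"twist": 0},
  ],
)

```text
clock: 14.5
position: [0.4462, 0.0095, 0.2181]
ee_rot: [1.654, 2.668, 0.002]
ft_force: [-0.3, -0.5, 0.1]
finger_gap: 0.799
grasp_force: 0.0
```

```bash
python3 - <<'E'
from h import *
st();cap2()
im=ctrl.snapshot("side")
a=cv2.imread("pics/last_scene.png")[140:280,50:300];b=im[75:225,190:390][:,:,::-1]
cv2.imwrite("pics/end.png",np.hstack([cv2.resize(a,(400,224),interpolation=2),cv2.resize(b,(400,300),interpolation=2)[:224]]))
cv2.imwrite("pics/end.png",np.vstack([cv2.resize(a,(536,300),interpolation=2),cv2.resize(b,(536,300),interpolation=2)]))
E
```

```text
t 14.5 case xy [-0.1612  0.0793] z 0.2181 phi 44.9 F case [-0.12 -0.55  0.1 ] gap 0.799 q [-0.12  0.12 -0.29  1.16 -0.    0.99]
cap range -0.1 0.11
```

View pics/end.png

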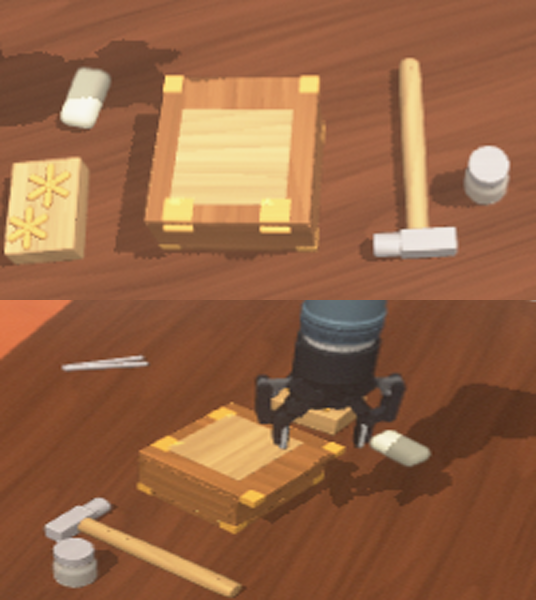

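The lid lies flat on the case, the four bystanders haven't moved, and the hand is clear above with the force reading near zero. I'll hand it in.

```bash
python3 -c "
from plant import ctrl
print(ctrl.sign_off())"
```

```text
the job is handed in; nothing more can be done
None
```

The lid was tipped, caught on the front finger and lowered until it was shut, finishing at 14.5 s. My readings while lowering peaked at about 9 N sideways on the lid, just as it closed. The bystanders are where they were, the hand is clear, and the job is handed in; no verdict came back.

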